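# Show what is in the green-lidded pedal caddy

### The arm

A 6-joint arm with a two-finger parallel gripper is mounted at the origin on a cart in front of the work surface, level with it; the furniture and walls round the work are solid. World frame = base frame: x ahead of the robot, y to its left, z up, the work surface at z = 0. Lengths are in m, angles in rad, forces in N, time in s.
With the tool pointing down it reaches from about 0.3 to 0.775 m from the base axis. Payload 14.6 kg.
Tool frame: the origin (TCP) lies at the very end of the fingers, on their centre line; the grasp point (between the pads) lies 19 mm behind it; z points along the fingers, y is the line along which they close (so a half turn about z gives the same grasp; the last joint's range is limited). The gripper opens to 94 mm and grips with 3 to 60 N. Pads are 16 mm wide; open, the fingers measure 119 mm over their backs; the gripper's body (75 mm by 177 mm) begins 78 mm behind the grasp point.
Start: joints at [-1.2, 0.3, 1.521, -0, 1.321, -0.067], TCP at [0.233, -0.498, 0.205] pointing down, gripper open.
Joint ranges: [-3.03, 3.03], [-0.79, 2.21], [0.23, 2.52], [-1.04, 4.18], [0, 3.07], [-2.55, 2.55]. Speed limits (rad/s): [2.22, 2.22, 2.57, 3.14, 3.14, 3.14].

### API

Orientations are given as [roll, pitch, yaw] about the fixed x, y, z axes, in that order (R = Rz(yaw) Ry(pitch) Rx(roll)).
In Python, from station import ctrl gives the robot as it stands.
- The arm moves only by the tool carry_out, never from a script. Its argument "motion" is text: rows parted by semicolons, each of 7 numbers parted by spaces: the shift along the world's x, y, z in m, then the turn, a rotation vector about the world's x, y, z in degrees, then the closure in counts, from 0 (fully open) to 255 (shut). In form: dx dy dz wx wy wz hand; .... A call has 1 to 20 rows; each row shifts and turns the commanded pose from where the row before left it; what a row does not reach is not made up. A row lasts 1/12 s, in which the tool goes at most 41.7 mm and 7.16 degrees, less where a joint would pass 70% of its speed; a pose out of reach is approached as far as the arm can. A call is refused whole if a number of a shift passes 0.0417 or a number of a turn 7.16, either way. A call with a gripper value outside its range is refused whole. The fingers move at their own pace and stop on an object; "grip_force" is the grip in N (left out, the last holds). Time passes only in rows, so rows that do not move let the fingers close. It gives the time, the measured TCP pose, the force, the opening and the grip force at its end, in the units of the state.
- ctrl.get_obs(): the state, without advancing time (a new reading comes with each control period).
- ctrl.camera(name): name is "scene" or "top"; returns a dict with "pixels" (384x512x3 uint8, red, green, blue), "range_z" (384x512 float32, m along the optical axis (not along the pixel's ray), 0 where there is no reading), "K" (3x3 intrinsics, pixels), "position" and "attitude" of the camera in the world. Camera axes: x right, y up, looking along -z (the intrinsics and any distortion apply to the point x, -y, -z); pixel columns grow to the right and rows downward; lengths in m; the calibration is good to about 2 mm. A picture is of the moment at which its call begins.
- ctrl.hand_in(): hands the job in; it is judged then, once.
The state is a dict: "time_s": time; "qpos": joint angles; "joint_vel": joint speeds; "tau": joint torques, N m; "ee_pos": TCP position; "eef_rot": TCP orientation; "force": force on the tool from outside, world axes, zero at the start; "moment": the same for the moment, N m; "grip_width": finger opening in m; "grip_force": force on a finger pad.
Only numpy, scipy, OpenCV 4.12 (cv2) and the standard library are available. Lean on these libraries where they do the work, as an engineer would, in place of code of your own. Each camera call takes 0.05 s, during which the arm holds its last target. There are 200 camera calls.

### The job

For the stock check, show the overhead camera what is in the small pedal caddy with the green lid: press its pedal all the way down so that the lid stands fully open, and keep it there for two seconds. Then ease the pedal slowly back up, so that the lid comes down gently without slamming, and leave the lid shut. Keep the caddy with the orange lid shut all the while.

Things in the scene. Friction and masses are not known exactly. Their poses are not given: they have to be found in the camera images.
- green_pedal: Steel lever out of the middle of the green-lidded caddy's near face, with a black, green-ribbed pad (38 wide, 32 long, 8 mm thick). Origin on its hinge, 39 above the table; y level along the hinge, x to the caddy (level at rest), z up. Centre of the pad's top: x -103, z +20, at rest 59 above the table; right down (0.28 rad, firm stop) 29 lower. A spring lifts it: 2 to 5 N at the pad.
- green_lid (a joint): Angle of the green lid: 0 shut, 1.23 rad fully open (pedal at its stop). It turns 4.4 times as far as the pedal: 10 mm at the pad is 0.42 rad here. It rises up and away from the pedal, hinged on the far rim. If the pedal is let go it slams at many rad/s; slower than 3.5 rad/s (pad rising under 80 mm/s at every moment) is gentle.
- orange_pedal: Pedal of the other caddy: same shape and frame, orange ribs and lid; either may be the left one. Not to be pressed. Both caddies are fixed white boxes, 76 wide (y), 76 deep (x), 87 tall with the lid; near wall 5 mm past the hinge (+x). A grey housing, 44 wide and 55 tall, covers the hinge and reaches 17 in front of it (-x).
- orange_lid (a joint): Angle of the orange lid on the other caddy: 0 shut (as it stands and must stay), 1.23 rad fully open.

How it is judged:
By the outcome, as a careful person would: the job done as asked, in the order asked, and still so for the second after the job is handed in, with the robot touching nothing.
It also fails if it takes over 32 s, if anything falls off the work surface, if the arm or the gripper's body presses on something with over 40 N, if the wrist force passes 120 N, or if a joint passes its speed limit or range.

## Working session

There is one attempt and no reset: what is moved stays moved. The work goes in short steps, Python scripts to look and compute and a tool call to move; the robot and the scene stay as the last step left them, time stands still between calls to the robot, and variables do not carry over. Pictures are saved under pics/ and viewed, at most 10 in all, crops included, and the job is handed in when it is done.

Besides the shell and the picture viewer there is one more tool, called after "Emit:" as a command line: name --argument value ..., lists and objects as JSON in quotes. carry_out: Moves the arm, as the interface text tells. Its arguments: {"type":"object","properties":{"motion":{"type":"string"},"grip_force":{"type":"number"}},"required":["motion"]}

```bash
mkdir -p pics
cat > h.py <<'E'
import numpy as np,cv2
from station import ctrl
from scipy.spatial.transform import Rotation as R
def cloud(c):
    z=c["range_z"];K=np.array(c["K"]);h,w=z.shape
    u,v=np.meshgrid(np.arange(w),np.arange(h))
    p=np.stack([(u-K[0,2])/K[0,0]*z,-(v-K[1,2])/K[1,1]*z,-z],-1)
    a=np.array(c["attitude"])
    M=a if a.shape==(3,3) else (R.from_euler('xyz',a).as_matrix() if a.size==3 else None)
    return p@M.T+np.array(c["position"])
E
python3 - <<'E'
from h import *
print(ctrl.get_obs())
ims=[]
for n in("scene","top"):
    c=ctrl.camera(n);np.savez(f"{n}.npz",**{k:c[k] for k in c if k!='name'})
    print(n,[ (k,c[k]) for k in c if k not in("pixels","range_z")])
    cv2.imwrite(f"pics/{n}.png",c["pixels"][...,::-1])
E
```

```text
{'time_s': 0.0, 'qpos': array([-1.19962006e+00,  3.00448663e-01,  1.52159474e+00, -1.24428327e-05,
        1.32069153e+00, -6.66064339e-02]), 'joint_vel': array([ 8.73192526e-05, -4.36508299e-05,  1.26564509e-03,  1.14293522e-03,
       -1.63660836e-03,  4.75527047e-04]), 'tau': array([ 5.19327496e-04, -5.31811953e+01, -3.52741134e+01,  7.08593940e-02,
        2.43858341e-02, -8.56647557e-05]), 'ee_pos': array([ 0.23305708, -0.49788687,  0.20489286]), 'eef_rot': array([-3.14045210e+00, -6.40015770e-05,  4.37785747e-01]), 'force': array([ 0.40640811, -0.13790446,  0.06396215]), 'moment': array([ 0.03230503, -0.01002444,  0.04288285]), 'grip_force': 0.0, 'grip_width': 0.09401127726575476}
scene [('K', array([[350.13651054,   0.        , 249.23970769],
       [  0.        , 350.13651054, 193.56577274],
       [  0.        ,   0.        ,   1.        ]])), ('position', array([0.04106264, 0.84140566, 0.46275894])), ('attitude', array([ 1.1331465 , -0.01091414, -2.34990534]))]
top [('K', array([[446.92569321,   0.        , 255.69580645],
       [  0.        , 446.92569321, 194.57796535],
       [  0.        ,   0.        ,   1.        ]])), ('position', array([0.50227929, 0.2873527 , 0.92139699])), ('attitude', array([ 0.08598413,  0.0102264 , -1.59791885]))]
```

View pics/scene.png

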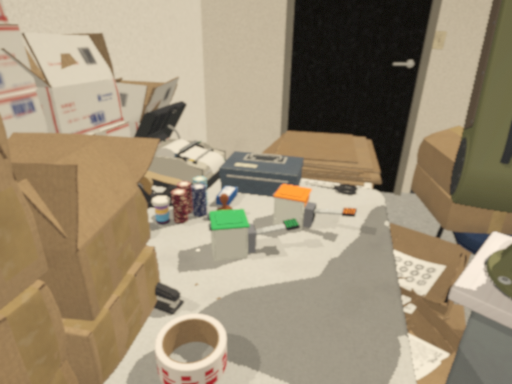

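View pics/top.png

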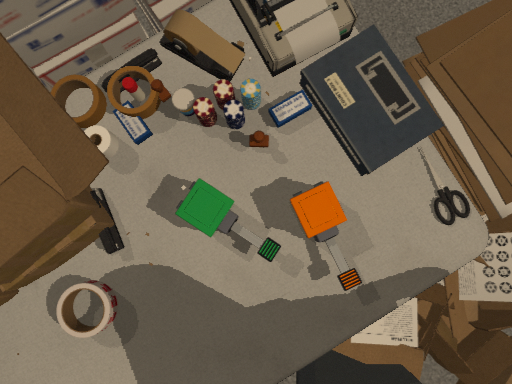

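The scene view shows both caddies on the table. In the top view the green lid is at about (205,207) with its pad at (269,249). The orange lid is at (319,209) with its pad at (348,278).

Run:
```python
from h import *
c=dict(np.load("top.npz"));P=cloud(c);hsv=cv2.cvtColor(c["pixels"],cv2.COLOR_RGB2HSV)
def show(n,m):
    m=m&(c["range_z"]>0); q=P[m]; print(n,m.sum(),"mean",q.mean(0).round(4),"med z",np.median(q[:,2]).round(4),"rect",cv2.minAreaRect((q[:,:2]*1000).astype(np.float32)))
    return q
v,u=np.mgrid[:384,:512]
H,S,V=hsv[...,0],hsv[...,1],hsv[...,2]
Z=P[...,2]
L={}
for n,lid,pad in(("green",(205,207),(269,249)),("orange",(319,209),(348,278))):
    l=show(n+" lid",(np.hypot(u-lid[0],v-lid[1])<45)&(Z>.078)&(Z<.1)&(S>120))
    p=show(n+" pad",(np.hypot(u-pad[0],v-pad[1])<20)&(Z>.048)&(Z<.07))
    d=l.mean(0)-p.mean(0);print("dir deg",np.degrees(np.arctan2(d[1],d[0])),"dist",np.hypot(*d[:2]))
print("table z",np.median(P[270:280,180:220,2]))
```

```text
green lid 1827 mean [0.5537 0.3911 0.0838] med z 0.0837 rect ((553.897216796875, 391.2615051269531), (81.13060760498047, 80.54851531982422), 55.192138671875)
green pad 426 mean [0.4748 0.2771 0.0564] med z 0.0572 rect ((477.3800354003906, 280.8407897949219), (53.451934814453125, 37.208839416503906), 54.81037902832031)
dir deg 55.322254246349466 dist 0.13864801623277284
orange lid 1894 mean [0.5438 0.1787 0.084 ] med z 0.0839 rect ((544.3560791015625, 178.06407165527344), (81.97907257080078, 82.39099884033203), 23.227046966552734)
orange pad 454 mean [0.4168 0.1235 0.0566] med z 0.0574 rect ((421.0787353515625, 125.15470886230469), (54.56871032714844, 37.910491943359375), 23.59771728515625)
dir deg 23.509685403301816 dist 0.13847644641566967
table z -0.002236031859683074
```

Emit:
carry_out --motion "0.0059 0.0192 0 0 0 0.75 255;0.0059 0.0192 0 0 0 0.75 255;0.0059 0.0192 0 0 0 0.75 255;0.0059 0.0192 0 0 0 0.75 255;0.0059 0.0192 0 0 0 0.75 255;0.0059 0.0192 0 0 0 0.75 255;0.0059 0.0192 0 0 0 0.75 255;0.0059 0.0192 0 0 0 0.75 255;0.0059 0.0192 0 0 0 0.75 255;0.0059 0.0192 0 0 0 0.75 255;0.0059 0.0192 0 0 0 0.75 255;0.0059 0.0192 0 0 0 0.75 255;0.0059 0.0192 0 0 0 0.75 255;0.0059 0.0192 0 0 0 0.75 255;0.0059 0.0192 0 0 0 0.75 255;0.0059 0.0192 0 0 0 0.75 255;0.0059 0.0192 0 0 0 0.75 255;0.0059 0.0192 0 0 0 0.75 255;0.0059 0.0192 0 0 0 0.75 255;0.0059 0.0192 0 0 0 0.75 255" --grip_force 10

```text
time_s: 1.77
ee_pos: [0.3512, -0.1131, 0.2053]
eef_rot: [-3.141, 0.0, 0.7]
force: [0.2, -0.2, 0.5]
grip_width: 0.0006
grip_force: 0.0
```

Emit:
carry_out --motion "0.0059 0.0192 0 0 0 0.75 255;0.0059 0.0192 0 0 0 0.75 255;0.0059 0.0192 0 0 0 0.75 255;0.0059 0.0192 0 0 0 0.75 255;0.0059 0.0192 0 0 0 0.75 255;0.0059 0.0192 0 0 0 0.75 255;0.0059 0.0192 0 0 0 0.75 255;0.0059 0.0192 0 0 0 0.75 255;0.0059 0.0192 0 0 0 0.75 255;0.0059 0.0192 0 0 0 0.75 255;0.0059 0.0192 0 0 0 0.75 255;0.0059 0.0192 0 0 0 0.75 255;0.0059 0.0192 0 0 0 0.75 255;0.0059 0.0192 0 0 0 0.75 255;0.0059 0.0192 0 0 0 0.75 255;0.0059 0.0192 0 0 0 0.75 255;0.0059 0.0192 0 0 0 0.75 255;0.0059 0.0192 0 0 0 0.75 255;0.0059 0.0192 0 0 0 0.75 255;0.0059 0.0192 0 0 0 0.75 255"

```text
time_s: 3.43
ee_pos: [0.4692, 0.2708, 0.2051]
eef_rot: [-3.141, 0.001, 0.962]
force: [0.3, -1.0, 0.1]
grip_width: 0.0002
grip_force: 0.0
```

Emit:
carry_out --motion "0 0 -0.01 1.3 -0.9 0 255;0 0 -0.01 1.3 -0.9 0 255;0 0 -0.01 1.3 -0.9 0 255;0 0 -0.01 1.3 -0.9 0 255;0 0 -0.01 1.3 -0.9 0 255;0 0 -0.01 1.3 -0.9 0 255;0 0 -0.01 1.3 -0.9 0 255;0 0 -0.01 1.3 -0.9 0 255;0 0 -0.01 1.3 -0.9 0 255;0 0 -0.01 1.3 -0.9 0 255;0 0 -0.01 0 0 0 255;0 0 -0.01 0 0 0 255;0 0 -0.005 0 0 0 255;0 0 0 0 0 0 255;0 0 0 0 0 0 255"

```text
time_s: 4.68
ee_pos: [0.4692, 0.27, 0.0804]
eef_rot: [-3.14, -0.275, 0.961]
force: [-0.5, 0.3, -0.4]
grip_width: 0.0004
grip_force: 0.0
```

Run:
```python
from h import *
a=[ctrl.camera(n)["pixels"] for n in("scene","top")]
s=cv2.resize(a[0][150:300,180:380],(800,600))[...,::-1]
t=cv2.resize(a[1][150:330,150:390],(800,600))[...,::-1]
cv2.imwrite("pics/b.png",np.hstack([cv2.resize(s,(400,300)),cv2.resize(t,(400,300))]))
o=ctrl.get_obs();print(o["ee_pos"],o["eef_rot"],R.from_euler('xyz',o["eef_rot"]).as_matrix()[:,2])
```

```text
[0.46947328 0.27010734 0.080945  ] [-3.1409276  -0.27640681  0.96154618] [ 0.15562268  0.22418015 -0.96204202]
```

View pics/b.png

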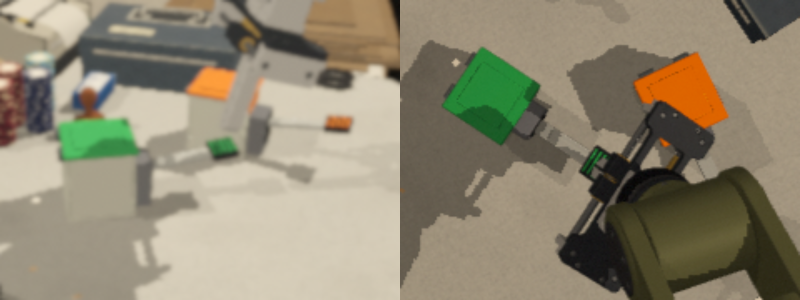

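The tip is centred over the green pad (right half of the picture, about (600,165)), and the green lid at (490,95) is in clear view. Now I'll press.

Emit:
carry_out --motion "0 0 -0.004 0 0 0 255;0 0 -0.004 0 0 0 255;0 0 -0.004 0 0 0 255;0 0 -0.004 0 0 0 255;0 0 -0.004 0 0 0 255;0 0 -0.003 0 0 0 255;0 0 -0.003 0 0 0 255;0 0 -0.003 0 0 0 255;0 0 -0.003 0 0 0 255;0 0 -0.003 0 0 0 255;0 0 -0.003 0 0 0 255;0 0 -0.003 0 0 0 255;0 0 -0.003 0 0 0 255;0 0 -0.002 0 0 0 255;0 0 0 0 0 0 255"

```text
time_s: 6.03
ee_pos: [0.4691, 0.2699, 0.0341]
eef_rot: [-3.14, -0.276, 0.961]
force: [0.0, -0.7, 3.5]
grip_width: 0.0006
grip_force: 1.4
```

Emit:
carry_out --motion "0 0 -0.002 0 0 0 255;0 0 -0.001 0 0 0 255;0 0 0 0 0 0 255"

```text
time_s: 6.28
ee_pos: [0.4693, 0.27, 0.0314]
eef_rot: [-3.141, -0.276, 0.961]
force: [-1.3, -0.1, 2.4]
grip_width: 0.0004
grip_force: 1.4
```

Emit:
carry_out --motion "0 0 -0.001 0 0 0 255;0 0 -0.001 0 0 0 255;0 0 0 0 0 0 255"

```text
time_s: 6.53
ee_pos: [0.4695, 0.2701, 0.03]
eef_rot: [-3.141, -0.277, 0.961]
force: [-3.2, -1.6, 12.0]
grip_width: 0.0005
grip_force: 6.0
```

Emit:
carry_out --motion "0 0 -0.001 0 0 0 255;0 0 0 0 0 0 255"

```text
time_s: 6.7
ee_pos: [0.4696, 0.2702, 0.0294]
eef_rot: [-3.141, -0.277, 0.962]
force: [-6.4, -3.3, 17.4]
grip_width: 0.0002
grip_force: 9.0
```

The force has jumped to 17 N, so the pedal is on its stop. I'll hold it there and check with a picture.

Emit:
carry_out --motion "0 0 0 0 0 0 255;0 0 0 0 0 0 255;0 0 0 0 0 0 255;0 0 0 0 0 0 255;0 0 0 0 0 0 255;0 0 0 0 0 0 255;0 0 0 0 0 0 255;0 0 0 0 0 0 255;0 0 0 0 0 0 255;0 0 0 0 0 0 255;0 0 0 0 0 0 255;0 0 0 0 0 0 255;0 0 0 0 0 0 255;0 0 0 0 0 0 255;0 0 0 0 0 0 255;0 0 0 0 0 0 255"

```text
time_s: 8.03
ee_pos: [0.4696, 0.2702, 0.0295]
eef_rot: [-3.141, -0.277, 0.961]
force: [-6.0, -1.8, 16.4]
grip_width: 0.0006
grip_force: 8.5
```

Run:
```python
from h import *
a=[ctrl.camera(n) for n in("scene","top")]
s=a[0]["pixels"][150:300,180:380][...,::-1];t=a[1]["pixels"][150:330,150:390][...,::-1]
cv2.imwrite("pics/c.png",np.hstack([cv2.resize(s,(400,300)),cv2.resize(t,(400,300))]))
# open lid angle from scene cloud: green points in caddy frame
c=a[0];P=cloud(c);h=cv2.cvtColor(c["pixels"],cv2.COLOR_RGB2HSV)
d=np.array([.571,.821]);X=(P[...,:2]-[.5537,.3911])@d;Y=(P[...,:2]-[.5537,.3911])@[-.821,.571]
m=(abs(h[...,0].astype(int)-65)<15)&(h[...,1]>120)&(P[...,2]>.085)&(abs(X)<.1)&(abs(Y)<.035)
f=np.polyfit(P[...,2][m],X[m],1) if m.sum()>20 else None
print(m.sum(),f,"lid angle",np.pi/2-np.arctan(f[0]) if f is not None else None,P[...,2][m].max())
print(ctrl.get_obs()["force"],ctrl.get_obs()["time_s"])
```

```text
169 [-0.32845332  0.0763392 ] lid angle 1.8881484585592958 0.15619400731429028
[-5.74503193 -2.98552166 16.00777993] 8.1333
```

View pics/c.png

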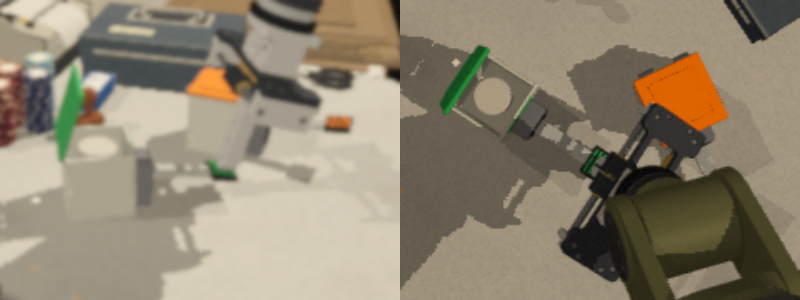

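The picture shows the green lid standing up at (65,110) on the left and (465,80) on the right, with the inside of the caddy visible at (490,95). The measured lid angle is about 1.25 rad, which is fully open. The orange lid is shut. I'll finish the hold, then ease up at 24 mm/s.

Emit:
carry_out --motion "0 0 0 0 0 0 255;0 0 0 0 0 0 255;0 0 0 0 0 0 255;0 0 0 0 0 0 255;0 0 0 0 0 0 255;0 0 0 0 0 0 255;0 0 0 0 0 0 255;0 0 0 0 0 0 255;0 0 0 0 0 0 255;0 0 0 0 0 0 255;0 0 0 0 0 0 255;0 0 0 0 0 0 255;0 0 0 0 0 0 255;0 0 0 0 0 0 255;0 0 0 0 0 0 255;0 0 0 0 0 0 255;0 0 0 0 0 0 255;0 0 0 0 0 0 255"

```text
time_s: 9.63
ee_pos: [0.4696, 0.2702, 0.0295]
eef_rot: [-3.141, -0.277, 0.962]
force: [-5.7, -3.2, 17.1]
grip_width: 0.0004
grip_force: 8.5
```

Emit:
carry_out --motion "0 0 0.001 0 0 0 255;0 0 0.001 0 0 0 255;0 0 0.002 0 0 0 255;0 0 0.002 0 0 0 255;0 0 0.002 0 0 0 255;0 0 0.002 0 0 0 255;0 0 0.002 0 0 0 255;0 0 0.002 0 0 0 255;0 0 0.002 0 0 0 255;0 0 0.002 0 0 0 255;0 0 0.002 0 0 0 255;0 0 0.002 0 0 0 255;0 0 0.002 0 0 0 255;0 0 0.002 0 0 0 255;0 0 0.002 0 0 0 255;0 0 0.002 0 0 0 255;0 0 0.001 0 0 0 255;0 0 0.001 0 0 0 255;0 0 0.001 0 0 0 255;0 0 0.001 0 0 0 255"

```text
time_s: 11.3
ee_pos: [0.4691, 0.2699, 0.0625]
eef_rot: [-3.14, -0.276, 0.961]
force: [0.9, 1.0, 1.4]
grip_width: 0.0004
grip_force: 0.8
```

Emit:
carry_out --motion "0 0 0.001 0 0 0 255;0 0 0.001 0 0 0 255;0 0 0.001 0 0 0 255;0 0 0.001 0 0 0 255;0 0 0.001 0 0 0 255;0 0 0.001 0 0 0 255;0 0 0.003 0 0 0 255;0 0 0.006 0 0 0 255;0 0 0.01 0 0 0 255;0 0 0.01 0 0 0 255;0 0 0.01 0 0 0 255;0 0 0.01 0 0 0 255;0 0 0.01 0 0 0 255;0 0 0.01 0 0 0 255;0 0 0 0 0 0 255;0 0 0 0 0 0 255;0 0 0 0 0 0 255"

```text
time_s: 12.72
ee_pos: [0.469, 0.2698, 0.1371]
eef_rot: [-3.14, -0.276, 0.961]
force: [-0.1, -0.6, -0.1]
grip_width: 0.0003
grip_force: 0.0
```

Run:
```python
from h import *
a=[ctrl.camera(n) for n in("scene","top")]
s=a[0]["pixels"][150:300,180:380][...,::-1];t=a[1]["pixels"][150:330,150:390][...,::-1]
cv2.imwrite("pics/d.png",np.hstack([cv2.resize(s,(400,300)),cv2.resize(t,(400,300))]))
P=cloud(a[1]);h=cv2.cvtColor(a[1]["pixels"],cv2.COLOR_RGB2HSV)
m=(np.hypot(P[...,0]-.5537,P[...,1]-.3911)<.04);print("lid z",np.percentile(P[...,2][m],[2,50,98]))
```

```text
lid z [0.08023936 0.08404917 0.08727453]
```

View pics/d.png

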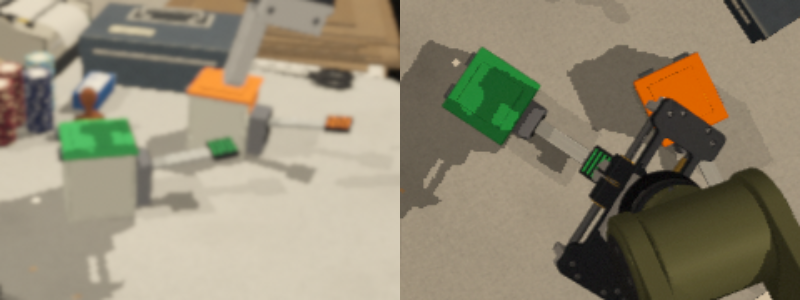

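The green lid is shut at (95,138) on the left, its top level at 84 mm as it was before. The pedal is back up at (222,148), the orange lid is shut, and the tool is clear of everything.

```bash
python3 -c "
from station import ctrl
print(ctrl.hand_in())"
```

```text
the job is handed in; nothing more can be done
None
```

The job is handed in at about 13 s of robot time: the green lid was held fully open for about 3 s, then eased down at about 24 mm/s at the pad and left shut, and the orange lid showed shut in every picture.

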